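# Half-exposure test strip on the UV exposure unit

## Task

Get the circuit board blank exposed for a test strip: without shifting the blank on the glass of the exposure unit, lay the cork sheet squarely centred on it, set the steel pressing weight down gently, squarely centred on the cork, and let go of it. Only then slide the shutter by its black knob, against its spring, to the half mark, hardly past it, and keep it there: the program finishes while still holding the knob, so that half of the board is being exposed. Leave everything else on the bench where it is.

Things in the scene. Friction and masses are not known exactly. Their poses are not given: they have to be found in the camera images.
- exposure_unit: Grey steel UV exposure unit, fixed, 250 mm along x, 300 mm along y, with a flat deck 75 mm above the bench from which only the shutter's knob stands up (the tape roll lies on it). Origin: centre of its underside. A glass window flush with the deck, 100 mm (x) by 90 mm (y), is centred at (+30, 0) mm; under it the thin dark shutter blade slides over the lamp tubes.
- half_mark (a point): Middle of the shutter's slot at deck height, at (-90, 0, 75) mm from the unit's origin: where the knob's axis stands at half travel. The slot runs along the unit's y for 53 mm either way, at the edge nearer the robot; white marks beside it show shut, quarter, half, three-quarter and full (-45, -22.5, 0, +22.5, +45 mm along y).
- shutter (a joint): Travel of the shutter and its knob along the unit's +y, in m: 0 shut (it rests here), 0.045 half, 0.090 full. A spring pulls it shut: about 3.9 N at 0, 9.8 N at half, 15.6 N at full (130 N/m); it runs back when let go.
- shutter_knob (a point): Round upright black knob of the shutter, 22 mm across; it can be gripped from 6 to 34 mm above the deck. This point: on its axis at deck height (75 mm above the bench). Axes as the unit's; it slides along +y to open.
- blank: Circuit board blank, tan, lying loose face down on the glass near the window's middle: 46 mm along x, 70 mm along y, 1.6 mm thick. Origin: centre of its underside.
- cork_sheet: Stiff cork sheet lying flat on the bench: 62 mm along x, 88 mm along y, 8 mm thick. Origin: centre of its underside.
- press_weight: Steel pressing weight, 0.45 to 0.7 kg: a plate 62 mm along x, 88 mm along y, 12 mm thick, under a raised handle bar 13 mm wide (x), 70 mm long (y) and 14 mm deep, from 34 to 48 mm above the underside, on two posts 29 mm either side of the middle. Origin: centre of its underside.
- tape_roll: Bystander: roll of brown tape lying flat on the unit's deck, to the left of the window at its far corner, 60 mm across, 19 mm high. Origin: centre of its underside.
- solder_reel: Bystander: blue reel of solder standing on end, 58 mm across, 46 mm high. Origin: centre of its underside.
- flux_jar: Bystander: white jar, 60 mm across, 75 mm high. Origin: centre of its underside.
- led_tube: Bystander: flat stick of LEDs, 20 mm along x, 250 mm along y, 12 mm high. Origin: centre of its underside.
- screwdriver: Bystander: screwdriver lying along its x, 170 mm long.
- side_cutters: Bystander: side cutters with yellow handles lying along its x, about 140 mm long, 15 mm high.
- multimeter: Bystander: yellow multimeter lying on its back, 180 mm along x, 88 mm along y, 52 mm high. Origin: centre of its underside.
There are look-alikes about, which are no part of the job. Leave any orange or red look-alike of the press_weight alone.

How it is judged:
By the outcome, as a careful person would: the job done as asked, in the order asked, and still so for the second after the job is handed in, while the arm keeps its last pose, push and grip.
It also fails if it takes over 67 s, if anything falls off the work surface, if the arm or the gripper's body presses on something with over 40 N, if the wrist force passes 120 N, or if a joint passes its speed limit or range.

## Robot

A 6-joint arm with a two-finger parallel gripper is mounted at the origin on the work surface. World frame = base frame: x ahead of the robot, y to its left, z up, the work surface at z = 0. Lengths are in m, angles in degrees, forces in N, time in s.
With the tool pointing down it reaches from about 0.25 to 0.725 m from the base axis. Payload 9.7 kg.
Tool frame: the origin (TCP) lies at the very end of the fingers, on their centre line; the grasp point (between the pads) lies 19 mm behind it; y points along the fingers, x is the direction in which the jaws open and shut, and the axes are right-handed (so a half turn about y gives the same grasp; the last joint's range is limited). The gripper opens to 85 mm and grips with 20 to 120 N. Pads are 22 mm wide; open, the fingers measure 114 mm over their backs; the gripper's body (76 mm by 85 mm) begins 54 mm behind the grasp point. The pads swing forward as they close: fully open they stand 13 mm farther back than shut.
Start: joints at [-74.37, 4.979, 10.078, 95.1, 0, 90], TCP at [0.148, -0.53, 0.231] pointing down, gripper open.
Joint ranges: [-179.16, 179.16], [-48.56, 103.87], [-65.8, 70.77], [-126.05, 130.52], [-82.76, 87.17], [-180, 180]. Speed limits (degrees/s): [127.2, 127.2, 147.25, 180, 180, 180].

## Interface

Orientations are given as [roll, pitch, yaw] about the fixed x, y, z axes, in that order (R = Rz(yaw) Ry(pitch) Rx(roll)).
In Python, from workcell import bot gives the robot as it stands.
- The arm moves only by the shell command python3 -m jog 'ROWS' [FORCE]. ROWS is JSON, a list of rows, each a list of 7 numbers: the closure, from 0 (fully open) to 1 (shut), then the shift along the world's x, y, z in units of 25 mm (1.0 is 25 mm), then the turn, a rotation vector about the world's x, y, z in units of 5 degrees (1.0 is 5 degrees). A call has 1 to 5 rows; each row is the pose to reach, as a shift and turn from the pose commanded when the call began; what a row does not reach only later rows make up. A row lasts 1/10 s, in which the tool goes at most 50 mm and 8.59 degrees, less where a joint would pass 70% of its speed; a pose out of reach is approached as far as the arm can. A call with a gripper value outside its range is refused whole. The fingers move at their own pace and stop on an object; FORCE is the grip in N (left out, the last holds). Time passes only in rows, so rows that repeat a pose let the fingers close. It gives the time, the measured TCP pose, the force and the opening at its end, in the units of the state.
- bot.get_obs(): the state, without advancing time (a new reading comes with each control period).
- bot.camera(name): name is "side" or "top"; returns (picture, depth): 400x640x3 uint8, red, green, blue; 400x640 float32, m along the optical axis (not along the pixel's ray), 0 where there is no reading.
- bot.camera_model(name): a dict with "fx", "fy", "cx", "cy" (pixels), "rvec" (rotation vector, rad) and "tvec" (3), from world to camera coordinates, as OpenCV has them. Camera axes: x right, y down, z forward; pixel columns grow to the right and rows downward; lengths in m; the calibration is good to about 2 mm. A picture is of the moment at which its call begins. camera_model takes no time and is no camera call.
- bot.job_done(): hands the job in, once; it reports no verdict.
Trained networks look in the newest picture that a camera, given by its name, has taken for a name from the list of things; names that differ only in an ending like _2 or _b are one class to them, and where a whole thing is asked for, a point or a joint stands for the part that bears it (a point fixed in the world has none). Each returns a list of dicts, best first, with "conf" (0 to 1); they miss things now and then, are a little off and sometimes report something else, mostly with a low value. They report only what shows in the picture. A call takes as long as a camera call. They do not tell look-alikes from the thing itself.
- bot.regions_of(camera, label): "pixels" (400x640 bool, what is visible of it) and "point" ([row, column] in pixels, amid what is visible of it).
The state is a dict: "time": time; "q": joint angles; "qd": joint speeds; "joint_efforts": joint torques, N m; "ee_pos": TCP position; "tcp_rot": TCP orientation; "wrist_force": force on the tool from outside, world axes, zero at the start; "torque": the same for the moment, N m; "opening": finger opening in m.
Only numpy, scipy, OpenCV 4.12 (cv2) and the standard library are available. Lean on these libraries where they do the work, as an engineer would, in place of code of your own. Each camera call takes 0.05 s, during which the arm holds its last target. There are 200 camera calls.

## Working session

There is one attempt and no reset: what is moved stays moved. The work goes in short steps, Python scripts to look and compute and a shell command to move; the robot and the scene stay as the last step left them, time stands still between calls to the robot, and variables do not carry over. Pictures are saved under pics/ and viewed, about 8 in all and at most 12, crops included, and the job is handed in when it is done.

```bash
ls; mkdir -p pics; cat > h.py <<'E'
import numpy as np, cv2
from workcell import bot
def cloud(name):
    im,d=bot.camera(name); m=bot.camera_model(name)
    R=cv2.Rodrigues(np.array(m["rvec"],float))[0]; t=np.array(m["tvec"],float).ravel()
    v,u=np.indices(d.shape)
    P=np.stack([(u-m["cx"])/m["fx"]*d,(v-m["cy"])/m["fy"]*d,d],-1)
    W=(P-t)@R
    W[d<=0]=np.nan
    return im,d,W
def save(im,f,s=1):
    cv2.imwrite(f,cv2.resize(im[:,:,::-1],None,fx=s,fy=s,interpolation=cv2.INTER_CUBIC))
E
python3 - <<'E'
from h import *
for c in("top","side"):
    im,d,W=cloud(c); save(im,f"pics/{c}0.png",1.25 if c=="top" else 1.0)
    np.savez(f"{c}0.npz",im=im,W=W)
    for l in ("exposure_unit","shutter_knob","blank","cork_sheet","press_weight","tape_roll"):
        for r in bot.regions_of(c,l)[:4]:
            p=r["pixels"]; w=W[p]; w=w[np.isfinite(w).all(1)]
            if len(w)==0: continue
            z=np.percentile(w[:,2],[5,50,95])
            rect=cv2.minAreaRect((w[:,:2]*1000).astype(np.float32))
            print(c,l,round(r["conf"],2),np.round(r["point"]),len(w),"med",np.median(w,0).round(3),"z",z.round(3),"rect",np.round(rect[0],1),np.round(rect[1],1),round(rect[2],1))
print(bot.get_obs())
E
```

```text
pics
top exposure_unit 0.65 [185. 282.] 7092 med [0.553 0.143 0.076] z [0.071 0.076 0.079] rect [562.4 158.7] [323.4 271.9] 79.0
top shutter_knob 0.72 [148. 250.] 186 med [0.658 0.237 0.094] z [0.083 0.094 0.098] rect [658.1 236.9] [58.8 53.7] 28.6
top blank 0.88 [171. 284.] 317 med [0.592 0.149 0.077] z [0.073 0.077 0.08 ] rect [591.5 149.4] [69.6 46.1] 79.7
top cork_sheet 0.91 [208. 400.] 485 med [ 0.482 -0.229  0.009] z [0.005 0.009 0.013] rect [ 483.2 -230.6] [87.6 62.1] 74.1
top press_weight 0.93 [285. 410.] 566 med [ 0.241 -0.241  0.013] z [0.006 0.013 0.05 ] rect [ 237.8 -245.4] [94.9 65.5] 39.1
top press_weight 0.7 [239. 436.] 546 med [ 0.371 -0.337  0.013] z [0.008 0.013 0.049] rect [ 369.8 -342. ] [63.9 93.9] 10.6
top press_weight 0.59 [256. 363.] 525 med [ 0.335 -0.099  0.013] z [0.008 0.013 0.049] rect [ 334.1 -103.4] [89.  63.9] 4.3
top press_weight 0.58 [165. 397.] 484 med [ 0.621 -0.231  0.014] z [0.008 0.014 0.049] rect [ 625.6 -232.2] [87.3 62. ] 87.9
top tape_roll 0.57 [149. 248.] 149 med [0.66  0.245 0.094] z [0.087 0.094 0.098] rect [658.2 236.9] [56.3 53.9] 85.7

[... 1431 characters left out ...]
091 0.095] rect [658.  241.9] [55.3 54.7] 73.4
{'time': 0.7, 'q': array([-7.43700929e+01,  4.97897176e+00,  1.00776511e+01,  9.50990699e+01,
        5.43012934e-04,  9.00018570e+01]), 'qd': array([-0.06302072, -0.04578965, -0.0522984 , -0.03337846, -0.07103596,
        0.03276997]), 'joint_efforts': array([-5.12600855e-04, -5.19966888e+01,  4.64783013e+01,  1.30757559e-03,
       -1.04051451e-04,  2.33276455e-05]), 'ee_pos': array([ 0.14818406, -0.52965805,  0.23127841]), 'tcp_rot': array([-8.99994570e+01,  3.90586651e-04, -7.43719499e+01]), 'wrist_force': array([-0.13186977, -0.04156944,  0.28800673]), 'torque': array([ 0.01473565, -0.03437451, -0.00645038]), 'opening': 0.08536613920202663}
```

View pics/top0.png

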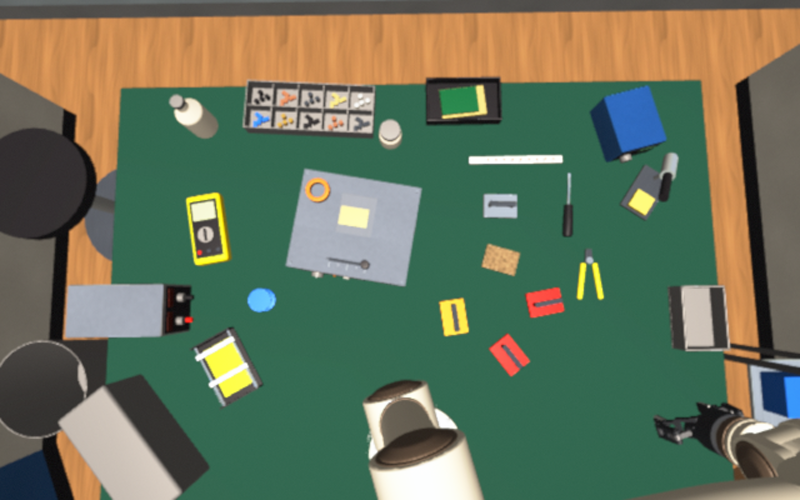

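View pics/side0.png

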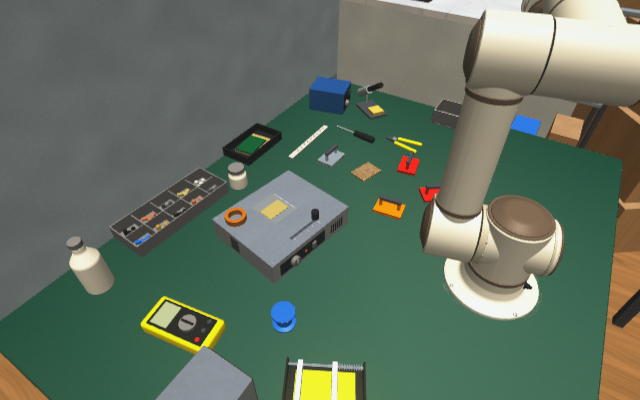

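Candidates for the press weight in the top picture (640 px col,row): grey (397,165), orange (363,256), red (436,239), red (410,285). By the description, steel means the grey one. I'll check that with a crop and fit the unit pose.

```bash
python3 - <<'E'
from h import *
a=np.load("top0.npz");im,W=a["im"],a["W"]
c1=cv2.resize(im[140:230,370:460],(400,400),interpolation=cv2.INTER_CUBIC)
c2=cv2.resize(im[130:235,225:345],(457,400),interpolation=cv2.INTER_CUBIC)[:, :400]
save(np.hstack([c1,c2]),"pics/crop1.png")
for n in("top","side"):
    W=np.load(n+"0.npz")["W"]
    with np.errstate(invalid='ignore'):
        m=(W[...,2]>.066)&(W[...,2]<.083)&(W[...,0]>.35)&(W[...,0]<.75)&(W[...,1]>-.05)&(W[...,1]<.37)
        k=(W[...,2]>.088)&(W[...,2]<.113)&(np.hypot(W[...,0]-.47,W[...,1]-.11)<.06)
    l,lab,st,_=cv2.connectedComponentsWithStats(m.astype(np.uint8)); i=1+st[1:,4].argmax()
    r=cv2.minAreaRect((W[lab==i][:,:2]*1000).astype(np.float32)); print(n,"deck",r)
    print("knob",k.sum(),np.nanmean(W[k],0),np.nanmin(W[k],0),np.nanmax(W[k],0), "deckz",np.nanmedian(W[lab==i][:,2]))
    with np.errstate(invalid='ignore'):
        hb=(W[...,2]>.030)&(np.hypot(W[...,0]-.6256,W[...,1]+.232)<.06)
        t=(np.hypot(W[...,0]-.5,W[...,1]+.1)<.04)
    print("handle",hb.sum(),cv2.minAreaRect((W[hb][:,:2]*1000).astype(np.float32)),"bench",np.nanmedian(W[t][:,2]))
E
```

```text
top deck ((566.8435668945312, 147.9433135986328), (300.4334411621094, 251.07569885253906), 79.57162475585938)
knob 43 [0.46924589 0.11895767 0.10840662] [0.45911719 0.1096815  0.09613266] [0.47997345 0.12803594 0.11240679] deckz 0.07566513592770621
handle 99 ((625.6029663085938, -232.99545288085938), (67.59562683105469, 12.470294952392578), 87.7966079711914) bench 0.0006365330702152197
side deck ((568.536865234375, 148.30142211914062), (304.0123596191406, 254.59521484375), 79.46345520019531)
knob 74 [0.46964209 0.12541395 0.10235781] [0.46062266 0.11095525 0.08822513] [0.48194898 0.1336409  0.11010066] deckz 0.07415807932200713
handle 75 ((627.1594848632812, -230.18634033203125), (71.32984161376953, 14.343738555908203), 86.5747299194336) bench -0.0008146182791758641
```

View pics/crop1.png

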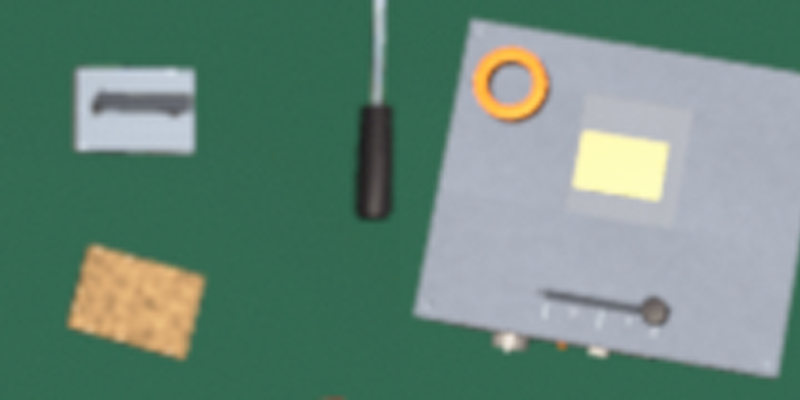

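The grey weight at (397,165) is confirmed as steel with a dark handle bar. Unit fit: centre (567,148) mm, yaw -10.4°. The knob prediction and measurement agree to about 1.5 mm. Moving above the cork.

```bash
python3 -m jog '[[0,1.2,1.2,0,0,0,1.17],[0,2.6,2.4,0,0,0,2.4],[0,4,3.6,0,0,0,3.6],[0,5.4,4.8,0,0,0,4.8],[0,6.8,6,0,0,0,5.85]]' 40; python3 -m jog '[[0,1.3,1.2,-1,0,0,1.2],[0,2.6,2.4,-2,0,0,2.4],[0,4,3.6,-3,0,0,3.6],[0,5.3,4.8,-4,0,0,4.8],[0,6.61,5.98,-5,0,0,5.85]]'; python3 -m jog '[[0,0,0,0,0,0,0],[0,0,0,0,0,0,0]]'
```

```text
time: 1.2
ee_pos: [0.3192, -0.3783, 0.2315]
tcp_rot: [-90.0, -0.0, -44.9]
wrist_force: [0.2, -0.5, -1.0]
opening: 0.0856
time: 1.7
ee_pos: [0.481, -0.2319, 0.1083]
tcp_rot: [-90.0, -0.0, -15.6]
wrist_force: [0.6, -1.0, -0.4]
opening: 0.0853
time: 1.9
ee_pos: [0.4799, -0.2325, 0.1084]
tcp_rot: [-90.0, 0.1, -15.8]
wrist_force: [-0.3, -0.8, 0.3]
opening: 0.0853
```

```bash
python3 -m jog '[[0.14,0.14,0.1,-1,0,0,0],[0.14,0.14,0.1,-2,0,0,0],[0.14,0.14,0.1,-3,0,0,0],[0.14,0.14,0.1,-3,0,0,0],[0.14,0.14,0.1,-3,0,0,0]]' ; python3 - <<'E'
from h import *
for c in("top","side"):
    im,d,W=cloud(c); e=bot.get_obs()["ee_pos"]
    u=np.array([np.cos(np.radians(-15.8)),np.sin(np.radians(-15.8))]); v=np.array([-u[1],u[0]])
    r=W[...,:2]-e[:2]; a=r@u; b=r@v
    with np.errstate(invalid='ignore'):
        for s in(-1,1):
            m=(abs(b)<.02)&(s*a>.025)&(s*a<.075)&(W[...,2]>.018)&(W[...,2]<.08)
            w=W[m]
            if len(w): print(c,s,len(w),"zmin",np.sort(w[:,2])[:4].round(4),"a",np.percentile(a[m],[0,50,100]).round(4))
    if c=="side": save(im[100:250,280:460],"pics/s1.png",4)
E
```

```text
time: 2.4
ee_pos: [0.4831, -0.2318, 0.0353]
tcp_rot: [-90.0, -0.0, -16.0]
wrist_force: [-0.7, 0.2, 0.5]
opening: 0.0736
top -1 7 zmin [0.05   0.054  0.0545 0.0576] a [-0.0526 -0.0453 -0.0403]
top 1 3 zmin [0.0533 0.0636 0.0771] a [0.0354 0.0376 0.0393]
side -1 45 zmin [0.0462 0.0473 0.049  0.0494] a [-0.0522 -0.0459 -0.0354]
side 1 55 zmin [0.0428 0.044  0.0451 0.0453] a [0.0329 0.0375 0.0524]
```

View pics/s1.png

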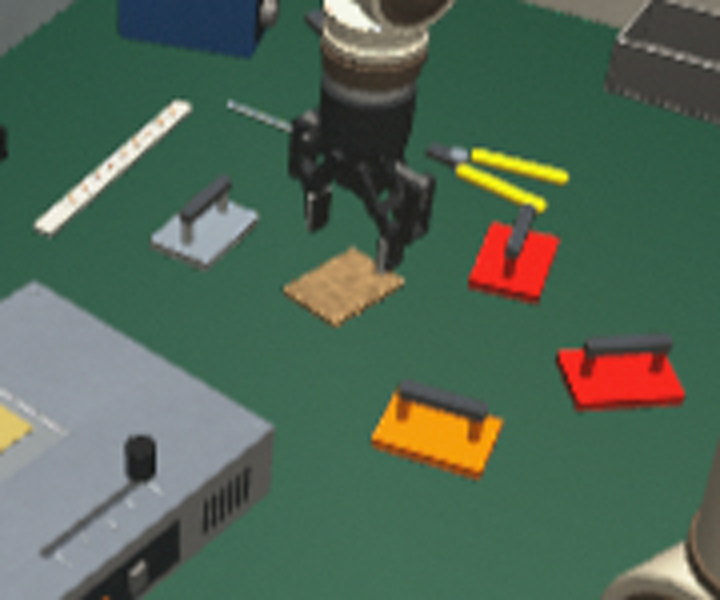

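```bash
python3 -m jog '[[0.17,0,0.06,-0.5,0,0,0],[0.17,0,0.06,-1.0,0,0,0],[0.17,0,0.06,-1.2,0,0,0],[0.17,0,0.06,-1.4,0,0,0],[0.17,0,0.06,-1.4,0,0,0]]' ;python3 -m jog '[[0.17,0,0,0,0,0,0],[0.17,0,0,0,0,0,0]]'
```

```text
time: 3.0
ee_pos: [0.4829, -0.2291, -0.0019]
tcp_rot: [-90.0, 0.1, -15.9]
wrist_force: [0.4, -0.3, -0.4]
opening: 0.0707
time: 3.2
ee_pos: [0.4836, -0.2295, -0.0006]
tcp_rot: [-90.0, -0.0, -15.9]
wrist_force: [0.6, 0.3, -0.2]
opening: 0.0709
```

```bash
python3 -m jog '[[0.17,0,0,-0.1,0,0,0],[0.22,0,0,-0.12,0,0,0],[0.4,0,0,-0.12,0,0,0],[0.4,0,0,-0.12,0,0,0],[0.4,0,0,-0.12,0,0,0]]' 30;python3 -m jog '[[0.4,0,0,0,0,0,0],[0.4,0,0,0,0,0,0],[0.4,0,0,0.3,0,0,0],[0.4,0,0,1,0,0,0],[0.4,0,0,2,0,0,0]]'; python3 - <<'E'
from h import *
im,d,W=cloud("side"); save(im[130:210,320:420],"pics/s2.png",5)
for c in("top","side"):
    im,d,W=cloud(c)
    for r in bot.regions_of(c,"cork_sheet")[:2]:
        w=W[r["pixels"]]; w=w[np.isfinite(w).all(1)]; print(c,r["conf"],len(w),np.percentile(w[:,2],[5,50,95]).round(4),cv2.minAreaRect((w[:,:2]*1000).astype(np.float32)))
print(bot.get_obs()["ee_pos"])
E
```

```text
time: 3.7
ee_pos: [0.4834, -0.2294, -0.0039]
tcp_rot: [-90.0, -0.0, -15.9]
wrist_force: [0.5, -1.2, 1.1]
opening: 0.0608
time: 4.2
ee_pos: [0.4825, -0.229, 0.0457]
tcp_rot: [-90.0, 0.1, -15.9]
wrist_force: [0.8, 0.1, -1.2]
opening: 0.061
top 0.73 198 [0.0591 0.0632 0.0669] ((488.8683776855469, -205.91928100585938), (37.31290054321289, 60.26115417480469), 74.56292724609375)
top 0.5 1618 [0.0208 0.0397 0.0481] ((576.139892578125, 540.3974609375), (190.25120544433594, 104.1521987915039), 9.711366653442383)
side 0.73 245 [0.0521 0.0586 0.0619] ((505.6898498535156, -236.16062927246094), (65.83585357666016, 128.4269256591797), 23.62430763244629)
[ 0.48318418 -0.22931146  0.04569875]
```

View pics/s2.png

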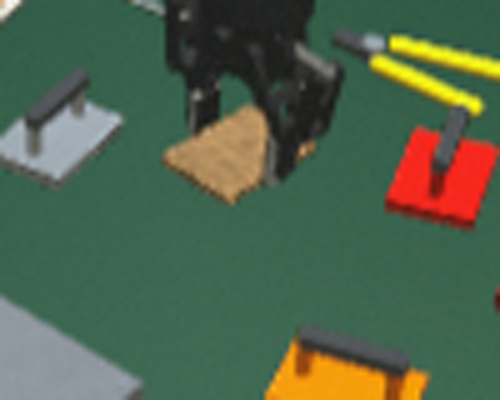

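Cork is held level with its width across the jaws, and nothing else was touched. Carrying it over the blank.

```bash
python3 -m jog '[[0.4,0.2,0.6,1,0,0,0],[0.4,0.6,1.8,2,0,0,0.2],[0.4,1,3.2,3,0,0,0.4],[0.4,1.4,4.7,3.7,0,0,0.6],[0.4,1.8,6.2,3.7,0,0,0.8]]';python3 -m jog '[[0.4,0.4,1.5,0,0,0,0.1],[0.4,0.8,3,0,0,0,0.2],[0.4,1.3,4.5,0,0,0,0.3],[0.4,1.8,6.2,0,0,0,0.3],[0.4,2.2,7.6,0,0,0,0.3]]';python3 -m jog '[[0.4,0.2,0.8,0,0,0,0],[0.4,0.34,1.4,-0.6,0,0,0],[0.4,0.34,1.4,-1,0,0,0],[0.4,0.34,1.4,-1,0,0,0],[0.4,0.34,1.4,-1,0,0,0]]'
```

```text
time: 4.95
ee_pos: [0.5293, -0.0732, 0.1403]
tcp_rot: [-90.0, -0.1, -11.9]
wrist_force: [1.1, -1.0, -0.5]
opening: 0.0609
time: 5.45
ee_pos: [0.5832, 0.1177, 0.1372]
tcp_rot: [-90.0, 0.1, -10.3]
wrist_force: [1.1, -0.2, 0.2]
opening: 0.0612
time: 5.95
ee_pos: [0.5913, 0.1495, 0.1127]
tcp_rot: [-90.1, 0.1, -10.4]
wrist_force: [-0.8, -0.3, 0.3]
opening: 0.0612
```

```bash
python3 -m jog '[[0.4,0.02,0.04,-0.4,0,0,0],[0.4,0.02,0.04,-0.8,0,0,0],[0.4,0.02,0.04,-1.1,0,0,0],[0.4,0.02,0.04,-1.3,0,0,0],[0.4,0.02,0.04,-1.4,0,0,0]]';python3 -m jog '[[0.4,0,0,0,0,0,0],[0.4,0,0,-0.06,0,0,0],[0.4,0,0,-0.06,0,0,0]]'; python3 - <<'E'
from h import *
for c in("top","side"):
    im,d,W=cloud(c)
    for r in bot.regions_of(c,"cork_sheet")[:1]+bot.regions_of(c,"blank")[:2]:
        w=W[r["pixels"]]; w=w[np.isfinite(w).all(1)]; print(c,r["conf"],len(w),np.percentile(w[:,2],[5,50,95]).round(4),cv2.minAreaRect((w[:,:2]*1000).astype(np.float32)))
    save(im[140:240,220:340],f"pics/p_{c}.png",5)
a=[]
for i in range(1): a.append(bot.get_obs()["ee_pos"])
print(np.mean(a,0))
E
```

```text
time: 6.45
ee_pos: [0.5921, 0.1514, 0.0777]
tcp_rot: [-90.0, 0.0, -10.4]
wrist_force: [0.2, -0.2, -0.7]
opening: 0.0608
time: 6.75
ee_pos: [0.5925, 0.1517, 0.0772]
tcp_rot: [-90.0, -0.0, -10.4]
wrist_force: [0.5, -0.4, -1.0]
opening: 0.0609
side 0.68 338 [0.0838 0.0881 0.0905] ((592.9166870117188, 156.2477264404297), (85.09919738769531, 63.224666595458984), 79.77415466308594)
[0.59241342 0.15165363 0.07713574]
```

View pics/p_side.png

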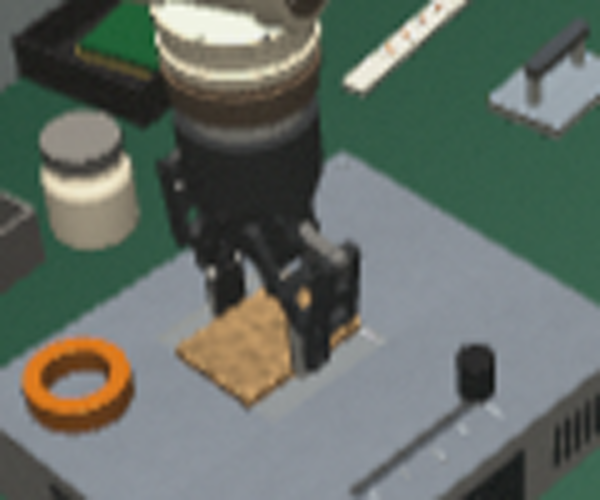

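```bash
python3 -m jog '[[0.4,-0.03,-0.04,-0.04,0,0,0],[0.4,-0.03,-0.04,-0.06,0,0,0],[0.4,-0.03,-0.04,-0.06,0,0,0]]'; for i in 1 2; do python3 -m jog '[[0.4,0,0,-0.04,0,0,0],[0.4,0,0,-0.04,0,0,0]]'; done
```

```text
time: 7.35
ee_pos: [0.5915, 0.1506, 0.0754]
tcp_rot: [-90.0, 0.0, -10.4]
wrist_force: [-0.4, -0.2, -0.3]
opening: 0.061
time: 7.55
ee_pos: [0.5916, 0.1506, 0.0744]
tcp_rot: [-90.0, 0.0, -10.4]
wrist_force: [-0.4, 0.2, -1.2]
opening: 0.061
time: 7.75
ee_pos: [0.5916, 0.1506, 0.0734]
tcp_rot: [-90.0, 0.0, -10.4]
wrist_force: [-0.5, 0.4, -0.5]
opening: 0.0613
```

```bash
for i in 1 2 3; do python3 -m jog '[[0.4,0,0,-0.02,0,0,0],[0.4,0,0,-0.02,0,0,0]]' | sed -n '2p;4p'; done
```

```text
ee_pos: [0.5916, 0.1506, 0.0729]
wrist_force: [-0.2, -0.3, 0.1]
ee_pos: [0.5916, 0.1506, 0.0728]
wrist_force: [-0.8, -1.0, 1.1]
ee_pos: [0.5917, 0.1506, 0.0727]
wrist_force: [-2.3, -0.8, 6.4]
```

```bash
python3 -m jog '[[0.4,0,0,0.02,0,0,0],[0.2,0,0,0.02,0,0,0],[0.12,0,0,0.02,0,0,0],[0.05,0,0,0.02,0,0,0],[0,0,0,0.02,0,0,0]]'; python3 -m jog '[[0,0,0,0,0,0,0],[0,0,0,0.6,0,0,0],[0,0,0,1.5,0,0,0],[0,0,0,3,0,0,0],[0,0,-1,4.2,0,0,0]]';python3 -m jog '[[0,0.2,-1.4,0,0,0,0.3],[0,0.4,-3,0,0,0,0.6],[0,0.6,-4.6,0,0,0,0.9],[0,0.9,-6.4,0,0,0,1.2],[0,1.1,-8.2,0,0,0,1.6]]'; python3 - <<'E'
from h import *
for c in("top","side"):
    im,d,W=cloud(c)
    np.savez(f"{c}1.npz",im=im,W=W)
    for r in bot.regions_of(c,"cork_sheet")[:1]+bot.regions_of(c,"blank")[:2]:
        w=W[r["pixels"]]; w=w[np.isfinite(w).all(1)]; print(c,r["conf"],len(w),np.percentile(w[:,2],[5,50,95]).round(4),cv2.minAreaRect((w[:,:2]*1000).astype(np.float32)))
a=cv2.resize(np.load("top1.npz")["im"][145:205,250:320],(467,400),interpolation=cv2.INTER_CUBIC)
b=cv2.resize(np.load("side1.npz")["im"][180:235,245:300],(400,400),interpolation=cv2.INTER_CUBIC)
save(np.hstack([a[:,:400],b]),"pics/cork_on.png")
E
```

```text
time: 8.85
ee_pos: [0.5916, 0.1506, 0.0723]
tcp_rot: [-90.0, 0.0, -10.4]
wrist_force: [-0.5, -0.1, 0.0]
opening: 0.0854
time: 9.35
ee_pos: [0.5916, 0.1272, 0.1803]
tcp_rot: [-89.9, -0.1, -10.2]
wrist_force: [1.6, -0.1, 0.5]
opening: 0.0853
time: 9.85
ee_pos: [0.6193, -0.081, 0.179]
tcp_rot: [-90.0, -0.1, -2.3]
wrist_force: [1.0, 1.0, 0.6]
opening: 0.0858
top 0.95 559 [0.0812 0.0852 0.0886] ((589.7859497070312, 150.47491455078125), (89.91099548339844, 62.663360595703125), 79.72005462646484)
top 0.63 7013 [0.0708 0.0756 0.0795] ((570.7431640625, 156.26658630371094), (326.796875, 281.13946533203125), 79.82706451416016)
side 0.86 544 [0.0754 0.0834 0.086 ] ((590.681884765625, 147.54290771484375), (97.25333404541016, 66.2966537475586), 79.23275756835938)
```

View pics/cork_on.png

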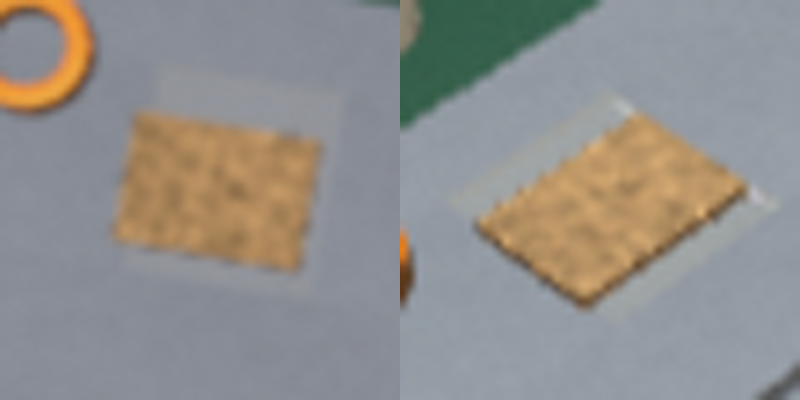

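The cork lies flat on the glass area, squarely over the blank. I'll check centring with colour centroids projected to known heights.

```bash
cat >> h.py <<'E'
def centroid(c,im,px,z,half):
    """soft colour centroid around world guess, ray meets plane z"""
    m=bot.camera_model(c); R=cv2.Rodrigues(np.array(m["rvec"],float))[0]; t=np.array(m["tvec"],float).ravel()
    r0,c0=px; s=im[r0-half:r0+half+1,c0-half:c0+half+1].astype(float)
    k=max(2,half//5)
    obj=np.median(s[half-k:half+k+1,half-k:half+k+1].reshape(-1,3),0)
    edge=np.concatenate([s[0],s[-1],s[:,0],s[:,-1]]); bg=np.median(edge,0)
    a=np.clip(((s-bg)@(obj-bg))/((obj-bg)@(obj-bg)),0,1); a[a<.25]=0
    n,lab,st,_=cv2.connectedComponentsWithStats((a>0).astype(np.uint8)); a=a*(lab==lab[half,half])
    v,u=np.indices(a.shape); u=(u*a).sum()/a.sum()+c0-half; v=(v*a).sum()/a.sum()+r0-half
    d=np.array([(u-m["cx"])/m["fx"],(v-m["cy"])/m["fy"],1.])@R; o=-R.T@t
    P=o+d*(z-o[2])/d[2]; return P[:2]*1000, a.sum(), (u,v)
E
python3 - <<'E'
from h import *
T0=np.load("top0.npz")["im"];T1=np.load("top1.npz")["im"];S0=np.load("side0.npz")["im"];S1=np.load("side1.npz")["im"]
print("blank top",centroid("top",T0,(171,284),.0766,20))
print("cork top",centroid("top",T1,(171,284),.0846,26))
print("cork0 top",centroid("top",T0,(208,400),.008,26))
print("blank side",centroid("side",S0,(208,272),.0766,22))
print("cork side",centroid("side",S1,(208,272),.0846,28))
E
```

```text
blank top (array([592.49988677, 150.07765794]), np.float64(360.2155296373222), (np.float64(282.560971201403), np.float64(172.96381047720894)))
cork top (array([590.59799276, 150.78331325]), np.float64(546.01899485556), (np.float64(282.07517738206536), np.float64(173.14756375970256)))
cork0 top (array([ 484.29221311, -229.30953529]), np.float64(495.4794747462579), (np.float64(400.35256265346334), np.float64(207.38833959774257)))
blank side (array([593.75747997, 149.6729648 ]), np.float64(274.19289389379674), (np.float64(273.62096378742706), np.float64(208.91282478320642)))
cork side (array([589.46409381, 154.38544714]), np.float64(515.2344156733799), (np.float64(273.6290020960659), np.float64(208.42828729930133)))
```

Top view puts the cork about 1–2 mm from the blank's centre and square to it, which is good enough to go on. Going for the grey weight.

```bash
python3 -m jog '[[0,0.1,-1.4,0,0,0,0],[0,0.15,-3,-0.5,0,0,0],[0,0.2,-4.5,-1.5,0,0,0],[0,0.27,-6.04,-2.5,0,0,0],[0,0.27,-6.04,-4,0,0,0]]'; python3 -m jog '[[0.2,0,0,-0.8,0,0,0],[0.4,0,0,-1,0,0,0],[0.5,0,0,-1,0,0,0],[0.5,0,0,-1,0,0,0]]'; python3 - <<'E'
from h import *
im,d,W=cloud("side"); save(im[120:190,290:390],"pics/w1.png",6)
print(bot.get_obs()["ee_pos"])
E
```

```text
time: 10.65
ee_pos: [0.6269, -0.2332, 0.0784]
tcp_rot: [-90.1, -0.2, -2.5]
wrist_force: [0.3, 0.0, 0.5]
opening: 0.0857
time: 11.05
ee_pos: [0.6268, -0.2297, 0.0544]
tcp_rot: [-90.0, -0.1, -2.3]
wrist_force: [0.0, -0.2, 0.4]
opening: 0.0426
[ 0.62697061 -0.22992944  0.05465963]
```

View pics/w1.png

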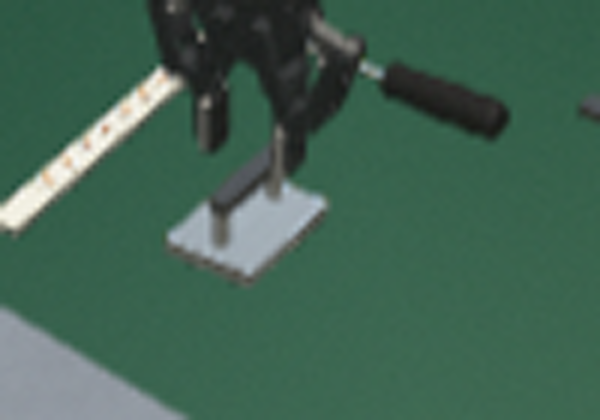

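Fingers straddle the grey bar (bar at about (250,180) in the crop). Lowering and gripping.

```bash
python3 -m jog '[[0.5,-0.04,-0.1,-0.5,0,0,0],[0.5,-0.04,-0.1,-1,0,0,0],[0.5,-0.04,-0.1,-1.36,0,0,0],[0.5,-0.04,-0.1,-1.36,0,0,0],[0.6,-0.04,-0.1,-1.36,0,0,0]]' 60; python3 -m jog '[[0.8,0,0,0,0,0,0],[1,0,0,0,0,0,0],[1,0,0,0,0,0,0],[1,0,0,0,0,0,0],[1,0,0,0,0,0,0]]';  python3 -m jog '[[1,0,0,0.2,0,0,0],[1,0,0,0.6,0,0,0],[1,0,0,1.2,0,0,0],[1,0,0,2,0,0,0],[1,0,0,2,0,0,0]]'
```

```text
time: 11.6
ee_pos: [0.6246, -0.2328, 0.018]
tcp_rot: [-90.0, 0.0, -2.4]
wrist_force: [-0.0, -0.2, 0.6]
opening: 0.0341
time: 12.1
ee_pos: [0.6256, -0.2331, 0.0194]
tcp_rot: [-90.0, -0.1, -2.4]
wrist_force: [4.1, -0.8, 4.4]
opening: 0.0121
time: 12.6
ee_pos: [0.6263, -0.2334, 0.0725]
tcp_rot: [-90.1, -0.3, -2.4]
wrist_force: [0.7, 0.2, -4.0]
opening: 0.0121
```

```bash
python3 -m jog '[[1,0,0.3,0.8,0,0,0],[1,-0.1,1.2,1.7,0,0,-0.2],[1,-0.2,2.5,2.6,0,0,-0.4],[1,-0.35,3.8,3.3,0,0,-0.6],[1,-0.5,5.2,3.5,0,0,-0.8]]';python3 -m jog '[[1,-0.12,1.4,0,0,0,-0.2],[1,-0.24,2.8,0,0,0,-0.4],[1,-0.36,4.2,0,0,0,-0.6],[1,-0.48,5.5,0,0,0,-0.8],[1,-0.6,6.8,0,0,0,-0.8]]';python3 -m jog '[[1,-0.1,1.3,0,0,0,0],[1,-0.2,2.3,0,0,0,0],[1,-0.26,3,0,0,0,0],[1,-0.29,3.34,-0.3,0,0,0],[1,-0.29,3.34,-0.6,0,0,0]]';python3 -m jog '[[1,0,0,-0.4,0,0,0],[1,0,0,-0.7,0,0,0],[1,0,0,-0.7,0,0,0],[1,0,0,-0.7,0,0,0]]'
```

```text
time: 13.1
ee_pos: [0.6127, -0.1022, 0.1581]
tcp_rot: [-90.0, -0.2, -6.5]
wrist_force: [0.2, 1.4, -4.6]
opening: 0.0124
time: 13.6
ee_pos: [0.5969, 0.0685, 0.1556]
tcp_rot: [-90.0, 0.0, -10.4]
wrist_force: [-0.1, -0.6, -4.1]
opening: 0.012
time: 14.1
ee_pos: [0.5901, 0.1511, 0.1402]
tcp_rot: [-90.0, 0.0, -10.3]
wrist_force: [0.9, -0.2, -4.2]
opening: 0.0118
time: 14.5
ee_pos: [0.5901, 0.1499, 0.1233]
tcp_rot: [-90.0, 0.0, -10.4]
wrist_force: [-0.5, -0.8, -4.6]
opening: 0.012
```

```bash
python3 -m jog '[[1,0.05,0,-0.2,0,0,0],[1,0.05,0,-0.4,0,0,0],[1,0.05,0,-0.56,0,0,0],[1,0.05,0,-0.6,0,0,0],[1,0.05,0,-0.6,0,0,0]]'; python3 -m jog '[[1,0,0,-0.04,0,0,0],[1,0,0,-0.04,0,0,0]]'|sed -n '2p;4p'; python3 - <<'E'
from h import *
im,d,W=cloud("side"); save(im[170:240,225:325],"pics/w2.png",7)
o=bot.get_obs(); print(o["ee_pos"],o["wrist_force"])
E
```

```text
time: 15.0
ee_pos: [0.5912, 0.1506, 0.1082]
tcp_rot: [-90.0, 0.0, -10.4]
wrist_force: [-0.4, 1.0, -3.8]
opening: 0.0118
ee_pos: [0.5914, 0.1507, 0.1076]
wrist_force: [0.3, 0.7, -4.0]
[0.59140682 0.15067349 0.1076248 ] [-0.24626837 -0.2069533  -4.92262586]
```

View pics/w2.png

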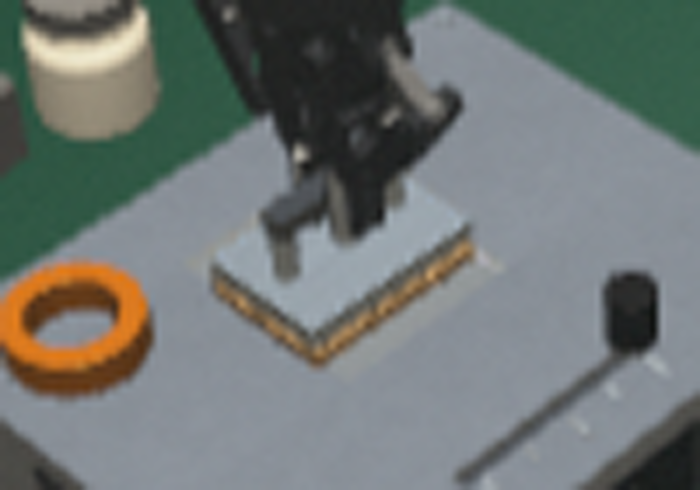

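The weight plate lines up with the cork on both visible edges (corners at about (213,275), (318,355) and (473,245) in the crop). Setting it down in small steps.

```bash
for i in 1 2 3 4; do python3 -m jog '[[1,0,0,-0.03,0,0,0],[1,0,0,-0.03,0,0,0]]'|sed -n '2p;4p'; done
```

```text
ee_pos: [0.5914, 0.1506, 0.1067]
wrist_force: [-0.7, -0.9, -3.8]
ee_pos: [0.5913, 0.1506, 0.1059]
wrist_force: [0.6, 0.3, -5.0]
ee_pos: [0.5913, 0.1506, 0.1052]
wrist_force: [-0.2, 0.2, -5.1]
ee_pos: [0.5913, 0.1506, 0.1044]
wrist_force: [0.3, 0.0, -4.6]
```

```bash
for i in 1 2 3; do python3 -m jog '[[1,0,0,-0.02,0,0,0],[1,0,0,-0.02,0,0,0]]'|sed -n '2p;4p'; done
```

```text
ee_pos: [0.5914, 0.1507, 0.104]
wrist_force: [-0.4, 0.7, -3.5]
ee_pos: [0.5914, 0.1506, 0.104]
wrist_force: [-2.3, -0.3, -0.9]
ee_pos: [0.5914, 0.1506, 0.1039]
wrist_force: [-4.0, -0.9, 5.4]
```

```bash
python3 -m jog '[[1,0,0,0.02,0,0,0],[0.8,0,0,0.02,0,0,0],[0.6,0,0,0.02,0,0,0],[0.5,0,0,0.02,0,0,0],[0.5,0,0,0.02,0,0,0]]'; python3 -m jog '[[0.5,0,0,0.2,0,0,0],[0.5,0,0,1,0,0,0],[0.5,0,0,2,0,0,0],[0.4,-0.5,-0.2,3,0,0,0],[0.3,-2,-0.4,3,0,0,0]]'; python3 -m jog '[[0,-1.5,-0.2,0,0,0,-1.5],[0,-3,-0.4,0,0,0,-3],[0,-3,-0.4,0,0,0,-4.5],[0,-3,-0.4,0,0,0,-6],[0,-3,-0.4,0,0,0,-7.5]]' ; python3 -m jog '[[0,0,0,0,0,0,-1.6],[0,0,0,0,0,0,-3.2],[0,0,0,0,0,0,-4.8],[0,0,0,0,0,0,-6.4],[0,0,0,0,0,0,-8]]'
```

```text
time: 17.15
ee_pos: [0.5914, 0.1506, 0.1034]
tcp_rot: [-90.0, -0.0, -10.4]
wrist_force: [-0.1, 1.1, -0.2]
opening: 0.0423
time: 17.65
ee_pos: [0.5437, 0.1409, 0.1818]
tcp_rot: [-89.9, -0.3, -10.4]
wrist_force: [-1.8, -0.6, 1.8]
opening: 0.0598
time: 18.15
ee_pos: [0.4662, 0.1307, 0.1793]
tcp_rot: [-89.9, -0.0, -48.2]
wrist_force: [0.3, -0.1, -1.6]
opening: 0.0851
time: 18.65
ee_pos: [0.4739, 0.0769, 0.1789]
tcp_rot: [-90.1, 2.5, -82.2]
wrist_force: [0.9, -0.3, 0.1]
opening: 0.0855
```

```bash
python3 -c "
from h import *
o=bot.get_obs();print(o['q'].round(1),o['ee_pos'],o['tcp_rot'],o['qd'].round(1))"; python3 -m jog '[[0,0,0,0,0,0,0],[0,0,0,0,0,0,0]]';python3 -c "
from h import *
o=bot.get_obs();print(o['q'].round(1),o['qd'].round(1))"
```

```text
[  7.7  -5.3  -6.   89.3   2.5 179.9] [0.47388523 0.07689102 0.1789089 ] [-90.05874493   2.54343873 -82.20025738] [-44.9  -4.4  -4.4   1.1  14.2   0.9]
time: 18.85
ee_pos: [0.4738, 0.0761, 0.1789]
tcp_rot: [-90.1, 2.5, -82.3]
wrist_force: [0.5, 1.4, 0.0]
opening: 0.0855
[  7.6  -5.3  -6.   89.4   2.5 179.9] [ 1.7  0.1 -0.1 -0.2 -0.   0. ]
```

Joint 6 hit its stop, so I'll use the half-turn-equivalent yaw of +79.6° instead.

```bash
for i in 1 2 3; do python3 -m jog '[[0,0,0.1,0,0,0,1.6],[0,0,0.2,0,0,0,3.2],[0,0,0.3,0,0,0,4.8],[0,0,0.4,0,0,0,6.4],[0,0,0.5,0,0,0,8]]'|sed -n '2,3p'; done;  python3 -m jog '[[0,0,0,0,0,0,1.6],[0,0,0,0,0,0,3.2],[0,0,0,0,0,0,4.8],[0,0,0,0,0,0,6.4],[0,0,0,0,0,0,8]]'; python3 -m jog '[[0,0,0,0,0,0,0],[0,0,0,0,0,0,0]]';python3 - <<'E'
from h import *
from scipy.spatial.transform import Rotation as Ro
o=bot.get_obs();print(o['q'].round(1),o['ee_pos'])
R=Ro.from_euler('xyz',o['tcp_rot'],degrees=True); T=Ro.from_euler('xyz',[-90,0,79.57],degrees=True)
print("turn units",np.degrees((T*R.inv()).as_rotvec())/5)
for c in("top","side"):
    im,d,W=cloud(c)
    np.savez(f"{c}2.npz",im=im,W=W)
    for r in bot.regions_of(c,"press_weight")[:4]:
        w=W[r["pixels"]]; w=w[np.isfinite(w).all(1)]; print(c,round(r["conf"],2),np.round(r["point"]),len(w),np.percentile(w[:,2],[5,50,95]).round(4),cv2.minAreaRect((w[:,:2]*1000).astype(np.float32)))
a=cv2.resize(np.load("top2.npz")["im"][140:210,240:320],(457,400),interpolation=cv2.INTER_CUBIC)
b=cv2.resize(np.load("side2.npz")["im"][170:240,240:320],(343,300),interpolation=cv2.INTER_CUBIC)
b=cv2.copyMakeBorder(b,0,100,0,0,cv2.BORDER_CONSTANT)
save(np.hstack([a,b]),"pics/w_on.png")
E
```

```text
ee_pos: [0.4736, 0.0902, 0.1787]
tcp_rot: [-90.1, 2.5, -41.8]
ee_pos: [0.4735, 0.1027, 0.1787]
tcp_rot: [-90.1, 2.5, -1.8]
ee_pos: [0.4735, 0.1152, 0.1787]
tcp_rot: [-90.1, 2.5, 38.2]
time: 20.85
ee_pos: [0.4735, 0.1151, 0.1787]
tcp_rot: [-90.1, 2.5, 78.2]
wrist_force: [-0.7, -0.3, -0.2]
opening: 0.0853
time: 21.05
ee_pos: [0.4735, 0.1148, 0.1787]
tcp_rot: [-90.1, 2.5, 77.6]
wrist_force: [-0.2, -0.2, 0.3]
opening: 0.0855
[14.9 -3.3 -4.2 90.2 -2.3 27.4] [0.47352574 0.11478349 0.17867179]
turn units [ 0.49266886 -0.07675919  0.39345116]
top 0.94 [239. 433.] 563 [0.0036 0.0128 0.0491] ((371.112060546875, -343.08441162109375), (66.7612533569336, 95.90927124023438), 11.228191375732422)
top 0.87 [255. 362.] 490 [0.0085 0.0132 0.0495] ((337.1131591796875, -102.79644775390625), (85.10137939453125, 61.735755920410156), 7.153693675994873)
top 0.85 [283. 409.] 527 [0.0087 0.0133 0.0495] ((238.62899780273438, -242.538330078125), (88.07072448730469, 60.72239685058594), 36.429351806640625)
top 0.25 [221. 466.] 354 [0.0011 0.0111 0.0161] ((443.2842102050781, -460.6168518066406), (68.86984252929688, 130.4647979736328), 89.32192993164062)
side 0.75 [210. 387.] 504 [0.005  0.0118 0.0465] ((338.2643737792969, -106.04110717773438), (88.09213256835938, 76.447509765625), 8.39496898651123)
side 0.64 [163. 407.] 351 [0.0008 0.0114 0.0475] ((374.82391357421875, -357.11444091796875), (61.51777267456055, 135.24803161621094), 9.994710922241211)
side 0.58 [206. 274.] 599 [0.0873 0.0962 0.1319] ((604.19482421875, 142.33602905273438), (108.5801773071289, 91.1296615600586), 79.90923309326172)
side 0.57 [193. 434.] 511 [0.0005 0.0111 0.0472] ((244.43148803710938, -258.0223693847656), (102.86773681640625, 100.04145812988281), 37.691619873046875)
```

View pics/w_on.png

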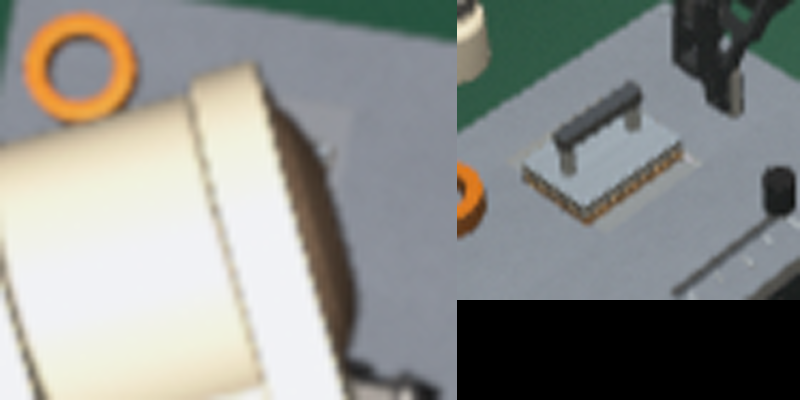

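The weight sits level on the cork and is released (right panel). Straightening the tool over the knob.

```bash
python3 -m jog '[[0,-0.13,0.21,0,0.49,-0.08,0.39],[0,-0.13,0.21,-0.8,0.49,-0.08,0.39],[0,-0.13,0.21,-1.6,0.49,-0.08,0.39],[0.1,-0.13,0.21,-2.4,0.49,-0.08,0.39],[0.1,-0.13,0.21,-2.4,0.49,-0.08,0.39]]'; python3 -m jog '[[0.1,0,0,0,0,0,0],[0.1,0,0,0,0,0,0]]'; python3 - <<'E'
from h import *
from scipy.spatial.transform import Rotation as Ro
o=bot.get_obs()
R=Ro.from_euler('xyz',o['tcp_rot'],degrees=True); T=Ro.from_euler('xyz',[-90,0,79.57],degrees=True)
print("turn units",np.degrees((T*R.inv()).as_rotvec())/5, "shift",(np.array([.4703,.120,.081])-o['ee_pos'])/.025)
im,d,W=cloud("side"); save(im[170:240,270:370],"pics/k1.png",7)
E
```

```text
time: 21.75
ee_pos: [0.4691, 0.119, 0.1161]
tcp_rot: [-89.8, 0.1, 79.6]
wrist_force: [0.6, -0.2, 0.4]
opening: 0.077
time: 21.95
ee_pos: [0.4709, 0.1195, 0.1198]
tcp_rot: [-90.1, -0.0, 79.7]
wrist_force: [-0.3, -0.2, -0.7]
opening: 0.0772
turn units [-0.00017661  0.01830866 -0.02381528] shift [-0.02481073  0.02019273 -1.55125175]
```

View pics/k1.png

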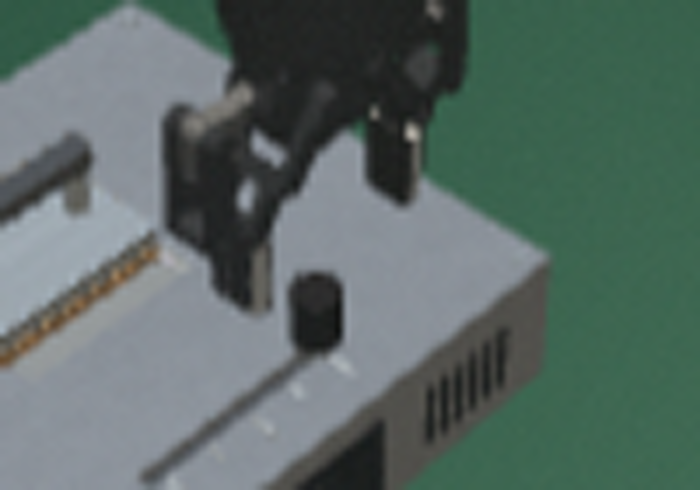

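The knob at (317,310) in the crop is between the fingers. Lowering and gripping.

```bash
python3 -m jog '[[0.1,-0.02,0.02,-0.5,0,0,0],[0.1,-0.02,0.02,-1,0,0,0],[0.1,-0.02,0.02,-1.5,0,0,0],[0.3,-0.02,0.02,-1.5,0,0,0],[0.6,-0.02,0.02,-1.5,0,0,0]]' 70; python3 -m jog '[[0.9,0,0,0,0,0,0],[1,0,0,0,0,0,0],[1,0,0,0,0,0,0],[1,0,0,0,0,0,0]]'
```

```text
time: 22.5
ee_pos: [0.4695, 0.1198, 0.0805]
tcp_rot: [-90.0, 0.0, 79.7]
wrist_force: [0.5, 0.1, 0.3]
opening: 0.0492
time: 22.9
ee_pos: [0.4705, 0.1213, 0.0819]
tcp_rot: [-90.1, -0.2, 79.8]
wrist_force: [0.6, 9.0, 0.4]
opening: 0.0202
```

```bash
python3 -m jog '[[1,0.06,0.3,0,0,0,0],[1,0.12,0.6,0,0,0,0],[1,0.18,0.95,0,0,0,0],[1,0.24,1.3,0,0,0,0],[1,0.28,1.5,0,0,0,0]]'; python3 -m jog '[[1,0.02,0.1,0,0,0,0],[1,0.03,0.18,0,0,0,0],[1,0.03,0.18,0,0,0,0],[1,0.03,0.18,0,0,0,0]]'; python3 -m jog '[[1,0,0,0,0,0,0]]'
```

```text
time: 23.4
ee_pos: [0.477, 0.157, 0.0819]
tcp_rot: [-90.1, 0.1, 79.7]
wrist_force: [-4.3, -8.6, 7.6]
opening: 0.0196
time: 23.8
ee_pos: [0.4778, 0.1611, 0.0819]
tcp_rot: [-90.1, 0.1, 79.7]
wrist_force: [-3.4, -8.6, 6.7]
opening: 0.02
time: 23.9
ee_pos: [0.4778, 0.161, 0.0819]
tcp_rot: [-90.1, 0.1, 79.7]
wrist_force: [-3.4, -7.0, 7.5]
opening: 0.0201
```

```bash
python3 -m jog '[[1,0.02,0.08,0,0,0,0],[1,0.03,0.15,0,0,0,0],[1,0.03,0.15,0,0,0,0],[1,0.03,0.15,0,0,0,0]]'; python3 - <<'E'
from h import *
T,d,W=cloud("top"); im,d,W=cloud("side"); np.savez("side3.npz",im=im,W=W)
for n in(0,):
    e=bot.get_obs()["ee_pos"]*1000-[567.3,148.1,0]; print("unit xy",e[:2]@[.9835,-.181],e[:2]@[.181,.9835])
for l in ["shutter_knob"]:
    for r in bot.regions_of("side",l)[:3]:
        w=W[r["pixels"]]; w=w[np.isfinite(w).all(1)]; print(r["conf"],np.round(r["point"]),len(w),np.median(w,0).round(4))
save(im[190:250,270:350],"pics/k2.png",9)
E
```

```text
time: 24.3
ee_pos: [0.4784, 0.1647, 0.0819]
tcp_rot: [-90.1, 0.2, 79.7]
wrist_force: [-2.9, -8.7, 8.1]
opening: 0.0198
unit xy -90.41136938464786 0.25415623557615197
0.55 [223. 304.] 50 [0.4712 0.1669 0.102 ]
0.18 [319. 281.] 666 [0.3843 0.3979 0.0437]
```

View pics/k2.png

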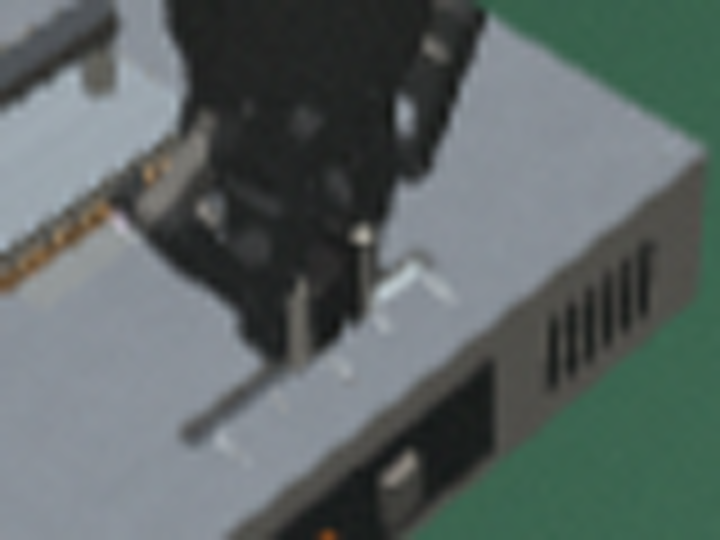

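```bash
python3 -m jog '[[1,0.01,0.07,0,0,0,0],[1,0.01,0.07,0,0,0,0],[1,0.01,0.07,0,0,0,0]]'; python3 - <<'E'
from h import *
F=[];X=[]
for i in range(12):
    im,d=bot.camera("side"); o=bot.get_obs(); F.append(o["wrist_force"]); X.append(o["ee_pos"])
F=np.mean(F,0);X=np.mean(X,0)*1000
u=np.array([.181,.9835]); print(F,F[:2]@u,X,(X[:2]-[567.3,148.1])@u,"travel from grip",(X[:2]-[470.5,121.3])@u)
m=bot.camera_model("side"); c,s=.9835,-.181
def proj(x,y,z):
    p=np.array([[567.3+c*x-s*y,148.1+s*x+c*y,z]])/1000
    q=cv2.projectPoints(p,np.array(m["rvec"],float),np.array(m["tvec"],float),np.array([[m["fx"],0,m["cx"]],[0,m["fy"],m["cy"]],[0,0,1.]]),None)[0].ravel(); return q
for y in(-45,-22.5,0,22.5,45): print(y,((proj(-90,y,75)-[270,190])*9).round(),((proj(-104,y,75)-[270,190])*9).round(), "(k2 crop px)")
S=np.load("side0.npz")["im"]
save(np.vstack([S[205:245,280:345],im[205:245,280:345]]),"pics/k3.png",7)
E
```

```text
time: 24.75
ee_pos: [0.4787, 0.1664, 0.0819]
tcp_rot: [-90.1, 0.2, 79.7]
wrist_force: [-3.3, -9.2, 6.7]
opening: 0.0202
[-3.35106497 -9.11968197  7.52429987] -9.575749977903593 [478.7262323  166.37527975  81.90437552] 1.9418856782217693 travel from grip 45.82048567822176
-45 [408. 265.] [441. 287.] (k2 crop px)
-22.5 [358. 303.] [391. 326.] (k2 crop px)
0 [307. 343.] [341. 366.] (k2 crop px)
22.5 [255. 383.] [289. 406.] (k2 crop px)
45 [202. 424.] [236. 448.] (k2 crop px)
```

Picture budget is used up, so I'm going by numbers. The mark projection agreed with the k2 picture to 1 px. TCP travel from rest is 45.8 mm, deck-frame position is +1.9 mm, and spring force is 9.6 N against a nominal 9.8. I'll add a final half-millimetre trim, check, and hand in.

```bash
python3 -m jog '[[1,0,0.02,0,0,0,0],[1,0,0.02,0,0,0,0],[1,0,0.02,0,0,0,0]]'; python3 - <<'E'
from h import *
S2=np.load("side2.npz"); im,d,W=cloud("side")
m=np.zeros(d.shape,bool); m[190:225,245:290]=1
df=np.abs(im.astype(int)-S2["im"]).max(2); print("weight area change px>40:",(df[190:222,255:285]>40).sum())
F=[];X=[]
for i in range(8):
    bot.camera("side"); o=bot.get_obs(); F.append(o["wrist_force"]); X.append(o["ee_pos"])
F=np.mean(F,0);X=np.mean(X,0)*1000;u=np.array([.181,.9835])
print(F,F[:2]@u,"deck y",(X[:2]-[567.3,148.1])@u,"travel",(X[:2]-[470.5,121.3])@u,o["time"],o["opening"])
bot.job_done()
E
```

```text
time: 25.65
ee_pos: [0.4788, 0.1668, 0.0819]
tcp_rot: [-90.1, 0.2, 79.7]
wrist_force: [-2.4, -9.5, 6.2]
opening: 0.0204
weight area change px>40: 11
[-2.94031394 -9.37183205  7.19428423] -9.749393643715825 deck y 2.390211869678104 travel 46.268811869678096 26.1 0.020530102137664437
the job is handed in; nothing more can be done
```

I handed the job in at 26.1 s. The cork is on the blank, the grey steel weight is on the cork and released, and the gripper is holding the shutter knob at about the half mark.

**Cork and weight**
- **Cork on blank:** it went down with about 6 N of contact. The top camera puts its centre about 1.5–2 mm from the blank's, and square to it within about 0.5°. The side camera gave up to about 6 mm. I trusted the top camera, because the cork's front edges skew the side view. I did not correct the offset. The blank was hidden under the cork from then on, so I could not directly confirm it had not shifted.
- **Weight on cork:** it touched down with about 5 N beyond its own weight. Just before that, its edges lined up with the cork's in the side view. A later picture showed it level and released. It looked practically unchanged after the shutter moved (11 changed pixels in that area).

**Shutter, held with a 70 N grip**

| Check | Reading | Nominal at half |
|---|---|---|
| Travel from rest | 46.3 mm | 45 mm |
| Position past the half mark, from the camera fit of the deck | +2.4 mm | 0 |
| Spring force | 9.75 N | 9.8 N |

These differ by 1–2 mm, so the shutter is at half or slightly past it. I had used all 12 pictures by then, so the last 2 mm of the slide went by numbers only.

**Other points**
- Joint 6 reached the end of its range once while I was turning the tool in free air. I backed it off and used the opposite grip angle. It read 179.9° of the 180° allowed.
- I did not deliberately touch the other things on the bench, and no unexpected contact force showed up. I did not measure their positions again at the end.

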